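# Bleed the test-cell air line: open the ball valve, then hold the bleed lever level

### The arm

A 7-joint arm with a two-finger parallel gripper is mounted at the origin on the work surface. World frame = base frame: x ahead of the robot, y to its left, z up, the work surface at z = 0. Lengths are in mm, angles in rad, forces in N, time in s.
With the tool pointing down it reaches from about 425 to 950 mm from the base axis. Payload 4.7 kg.
Tool frame: the origin (TCP) lies between the finger pads; the fingertips stand 25 mm ahead of it and the grasp point (between the pads) lies 6 mm ahead of it; z points along the fingers, y is the line along which they close (so a half turn about z gives the same grasp; the last joint's range is limited). The gripper opens to 87 mm and grips with 3 to 60 N. Pads are 19 mm wide; open, the fingers measure 117 mm over their backs; the gripper's body (75 mm by 190 mm) begins 51 mm behind the grasp point.
Start: joints at [-1.363, 0.469, -0.049, 1.532, 0.024, 1.141, -0.082], TCP at [158.308, 656.19, 247.573] pointing down, gripper open.
Joint ranges: [-2.59, 2.59], [-0.33, 1.99], [-1.39, 1.29], [0.1, 2.45], [-1.04, 4.18], [0.21, 1.99], [-2.66, 2.66]. Speed limits (rad/s): [2.57, 2.57, 3.14, 3.14, 3.14, 3.14, 3.14].

### API

Orientations are given as a 3x3 rotation matrix whose columns are the frame's x, y, z axes.
In Python, from station import bot gives the robot as it stands.
- The arm moves only by the shell command python3 -m pendant 'ROWS'. ROWS is JSON, a list of rows, each a list of 5 numbers: the opening, from 0 (shut) to 1 (fully open), then the shift along the tool's x, y, z scaled (see below), then the turn about the tool's z scaled (see below). In form: [[gripper, tx, ty, tz, roll], ...]. A call has 1 to 20 rows; each row shifts and turns the commanded pose from where the row before left it, along the tool's axes as they then stand; what a row does not reach is not made up. The controller multiplies each number of a shift by 40 mm and each number of a turn by 0.12 rad. A row lasts 1/8 s, in which the tool goes at most 62.5 mm and 10.7 degrees, less where a joint would pass 70% of its speed; a pose out of reach is approached as far as the arm can. A call with a number of a shift or a turn outside -1 to 1 is refused whole. A call with a gripper value outside its range is refused whole. The fingers move at their own pace and stop on an object; the grip force is fixed at half the most. Time passes only in rows, so rows that do not move let the fingers close. It gives the time, the measured TCP pose, the force, the opening and the grip force at its end, in the units of the state.
- bot.get_obs(): the state, without advancing time (a new reading comes with each control period).
- bot.get_image(name): name is "side" or "top"; returns a dict with "image" (480x640x3 uint8, red, green, blue), "z_map" (480x640 float32, mm along the optical axis (not along the pixel's ray), 0 where there is no reading), "camera_matrix" (3x3 intrinsics, pixels), "rvec" (rotation vector, rad) and "tvec" (3), from world to camera coordinates, as OpenCV has them. Camera axes: x right, y down, z forward; pixel columns grow to the right and rows downward; lengths in mm; the calibration is good to about 2 mm. A picture is of the moment at which its call begins.
- bot.sign_off(): hands the job in; it is judged then, once.
The state is a dict: "time": time; "joints": joint angles; "joint_velocities": joint speeds; "tau": joint torques, N m; "tcp_pos": TCP position; "tool_rot": TCP orientation; "contact_force": force on the tool from outside, world axes, zero at the start; "moment": the same for the moment, N m; "opening": finger opening in mm; "finger_force": force on a finger pad.
Only numpy, scipy, OpenCV 4.12 (cv2) and the standard library are available. Lean on these libraries where they do the work, as an engineer would, in place of code of your own. Each camera call takes 0.05 s, during which the arm holds its last target. There are 200 camera calls.

### The job

Bleed the air line on the lab bench: turn the ball valve's handle fully open, so that it lies in line with its pipe, and only then push the spring-loaded bleed lever down until it is level and keep it there. Never push the lever right down to its bottom stop, and leave the sieve, tin and weight on the bench where they are. The program finishes while still holding the lever level: do not let go of it.

Things in the scene. Friction and masses are not known exactly. Their poses are not given: they have to be found in the camera images.
- valve: ball valve on a low bridge of steel pipe, fixed to the bench: brass valve body (54 mm ball) in the middle of a straight level pipe, 26 mm in diameter, its axis 56 mm above the bench, running along the body's y axis and bending down into the bench 75 mm to either side on 56 mm flanges. Origin on the bench under the valve's stem. The handle stands above the pipe. May stand on the left or the right of the bench, turned by up to about 35 degrees
- handle (a joint): angle of the valve's handle about its upright stem, rad: 0 closed (handle across the pipe, pointing along the valve's -x, roughly to the robot), 1.571 fully open at its stop (handle in line with the pipe, pointing along the valve's +y). Opens clockwise seen from above; stiff (about 0.14 N m), stays where it is left; it may start up to 0.4 rad open
- valve_stem (a point): point on the handle's upright turning axis at the handle's mid height, 120 mm above the bench; does not move
- handle_grip (a point): middle of the handle's black rubber sleeve, 80 mm from the stem axis, 120 mm above the bench; moves with the handle. The sleeve is a level bar 75 mm long (40 to 115 mm from the axis), 20 mm wide and 16 mm high. The pipe's top lies 51 mm below it when open; free all round
- bleeder: spring-return bleed valve fixed to the bench: 110 x 80 mm dark base plate with an aluminium block and a fork that carries the hand lever. Origin on the bench; the lever points along the body's -x axis, roughly to the robot. On the other side of the bench from the ball valve, turned by up to about 35 degrees
- lever (a joint): how far the lever is pressed down, rad: 0 at rest (its free end points 0.40 rad above level), 0.40 level, 0.75 at the bottom stop. A spring pushes it back up: about 3 N to start it, 7 N at level, 11 N at the bottom, measured at the pad's middle
- lever_pad (a point): middle of the top face of the black rubber pad at the lever's free end, 95 mm along the lever from the hinge and 6 mm above the lever's centre line; moves with the lever: about 142 mm above the bench at rest, 106 mm when level. The pad is 50 mm long along the lever, 36 mm wide, 12 mm thick
- lever_hinge (a point): middle of the lever's level hinge pin, 100 mm above the bench; does not move
- sieve: small round brass sieve, open at the top, 76 mm across, 42 mm high, loose bystander; origin at the centre of its underside
- tin: aluminium moisture tin, 52 mm across, 40 mm high, loose bystander; origin at the centre of its underside
- weight: dark steel knobbed weight, 60 mm across, 34 mm high, 0.45 kg, loose bystander; origin at the centre of its underside

How it is judged:
By the outcome, as a careful person would: the job done as asked, in the order asked, and still so for the second after the job is handed in, while the arm keeps its last pose, push and grip.
It also fails if it takes over 51 s, if anything falls off the work surface, if the arm or the gripper's body presses on something with over 40 N, if the wrist force passes 120 N, or if a joint passes its speed limit or range.

## Working session

There is one attempt and no reset: what is moved stays moved. The work goes in short steps, Python scripts to look and compute and a shell command to move; the robot and the scene stay as the last step left them, time stands still between calls to the robot, and variables do not carry over. Pictures are saved under pics/ and viewed, at most 10 in all, crops included, and the job is handed in when it is done.

```bash
ls; mkdir -p pics
cat > h.py <<'E'
import numpy as np,cv2
from station import bot
def grab(n):
    d=bot.get_image(n);R=cv2.Rodrigues(np.array(d["rvec"],float))[0];t=np.array(d["tvec"],float).ravel();K=np.array(d["camera_matrix"])
    z=d["z_map"];v,u=np.mgrid[0:480,0:640]
    c=np.stack([(u-K[0,2])/K[0,0]*z,(v-K[1,2])/K[1,1]*z,z],-1)
    P=(c-t)@R   # R^T (c-t)
    P[z<=0]=np.nan
    return d["image"],P,K,R,t
E
python3 - <<'E'
from h import *
o=bot.get_obs();print(o["time"],o["tcp_pos"],np.round(o["tool_rot"],3),o["opening"],o["contact_force"])
for n in("top","side"):
    im,P,K,R,t=grab(n);cv2.imwrite(f"pics/{n}0.png",im[:,:,::-1]);print(n,-R.T@t,K[0,0])
    np.save(f"{n}0.npy",P)
E
```

```text
pics
0.0 [158.21352661 655.62665208 246.46440913] [[-0.972  0.235 -0.   ]
 [ 0.235  0.972 -0.002]
 [-0.    -0.002 -1.   ]] 87.1302530232691 [ 0.36175074 -0.44260632 -0.04024907]
top [430.56298076 -11.2978196  834.93949857] 478.317860163302
side [421.58810142 552.82584449 519.0868516 ] 458.59917971810256
```

View pics/top0.png

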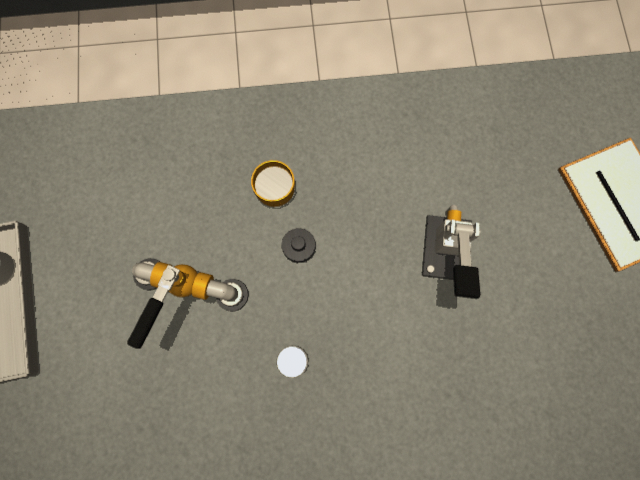

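View pics/side0.png

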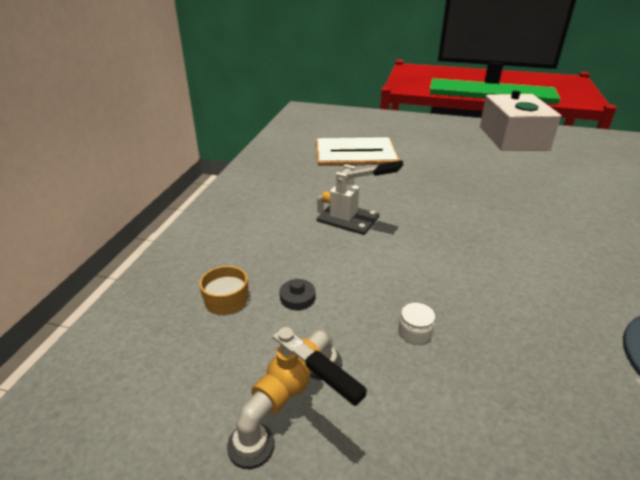

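The top view shows the valve's stem at about (170,275) and its sleeve from (155,302) to (135,345). The lever pad is at (467,282) with the hinge near (463,228). The sieve (273,184), weight (298,245) and tin (292,362) stand between them. The side view agrees.

```bash
cat > m.py <<'E'
from h import *
def comps(n,im,P,zr,box,dark=60):
    m=(im.max(2)<dark)&(P[...,2]>zr[0])&(P[...,2]<zr[1]);x0,x1,y0,y1=box
    q=P[m];q=q[(q[:,0]>x0)&(q[:,0]<x1)&(q[:,1]>y0)&(q[:,1]<y1)]
    if len(q)<10: print(n,"few",len(q));return
    r=cv2.minAreaRect(q[:,:2].astype(np.float32))
    print(n,len(q),"mean",q.mean(0).round(1),"rect",np.round(r[0],1),np.round(r[1],1),round(r[2],1),"z5-95",np.nanpercentile(q[:,2],[5,50,95]).round(1))
    return q
E
python3 - <<'E'
from m import *
for n in("top","side"):
    im=cv2.imread(f"pics/{n}0.png")[:,:,::-1];P=np.load(f"{n}0.npy")
    comps(n+" sleeve",im,P,(105,140),(250,700,50,500))
    comps(n+" pad",im,P,(110,165),(250,700,-450,-50))
    # pale metal high on stem / lever
    for nm,b,z in(("armL",(250,700,50,500),(112,160)),("lever",(250,700,-450,-50),(85,165)),("pipe",(250,700,50,500),(50,85))):
        m=(im.max(2)>90)&(P[...,2]>z[0])&(P[...,2]<z[1])&(P[...,0]>b[0])&(P[...,0]<b[1])&(P[...,1]>b[2])&(P[...,1]<b[3])
        q=P[m]; l=cv2.fitLine(q[:,:2].astype(np.float32),cv2.DIST_HUBER,0,.01,.01).ravel()
        print(n,nm,len(q),q.mean(0).round(1),"x",q[:,0].min().round(),q[:,0].max().round(),"y",q[:,1].min().round(),q[:,1].max().round(),"line",l.round(3))
P=np.load("top0.npy")
for nm,u,v in(("stem",170,274),("sieve",273,184),("weight",298,245),("tin",292,362),("flangeL",143,271),("flangeR",233,295),("hingeL",450,228),("hingeR",477,229),("orange",454,213),("pad",467,282)):print(nm,P[v,u].round(1))
E
```

```text
top sleeve 759 mean [485.1 240.6 126.5] rect [502.6 232.2] [ 19.4 111.8] 60.3 z5-95 [119.9 127.3 129.4]
top pad 805 mean [ 496.7 -230.1  142.7] rect [ 513.1 -235.3] [35.7 82.8] 76.7 z5-95 [132.6 143.6 151.5]
top armL 455 [540.9 210.2 123.8] x 454.0 568.0 y 190.0 268.0 line [ 8.45000e-01 -5.34000e-01  5.40368e+02  2.10394e+02]
top lever 685 [ 564.4 -246.9  114.3] x 519.0 596.0 y -277.0 -226.0 line [ 9.83000e-01 -1.82000e-01  5.57304e+02 -2.45369e+02]
top pipe 1779 [549.3 196.1  69. ] x 515.0 590.0 y 121.0 286.0 line [3.44000e-01 9.39000e-01 5.48663e+02 1.94776e+02]
side sleeve 1326 mean [483.8 248.6 125.7] rect [484.8 245. ] [19.6 72.9] 60.0 z5-95 [118.  127.1 128.7]
side pad 246 mean [ 495.  -221.4  141.8] rect [ 495.2 -226.7] [34.1 46. ] 74.1 z5-95 [130.7 142.1 150.4]
side armL 675 [538.6 214.6 123.7] x 450.0 568.0 y 196.0 264.0 line [ 9.19000e-01 -3.93000e-01  5.38054e+02  2.15217e+02]
side lever 454 [ 562.7 -240.4  110.4] x 469.0 595.0 y -273.0 -212.0 line [ 9.98000e-01  6.30000e-02  5.59762e+02 -2.36281e+02]
side pipe 2901 [554.6 229.5  67.9] x 515.0 589.0 y 125.0 288.0 line [3.72000e-01 9.28000e-01 5.53683e+02 2.30097e+02]
stem [552.7 200.9 129.9]
sieve [715.   45.5  20.7]
weight [596.6  10.8  36.3]
tin [405.2  38.1  37.2]
flangeL [572.5 262.1  69.5]
flangeR [521.  123.2  53.9]
hingeL [ 584.3 -229.9  109.3]
hingeR [ 577.3 -269.9  114.3]
orange [ 621.6 -258.    52.1]
pad [ 494.5 -230.9  145.1]
```

```bash
cat > w.py <<'E'
from h import *
S=np.array([553,202.]);
def fp(th,clear=0,r=85):
    R=np.array(bot.get_obs()["tool_rot"]);xt,yt=R[:2,0],R[:2,1];a=np.radians(th)
    u=np.array([np.cos(a),np.sin(a)]);n=np.array([np.sin(a),-np.cos(a)])
    return S+r*u-n*(10+9.5*abs(n@xt)+15*abs(n@yt)+clear)
def rows(pts):
    o=bot.get_obs();R=np.array(o["tool_rot"]);c=np.array(o["tcp_pos"])
    for p in pts:
        p=np.array(p,float);print(p.round(),"units",(R.T@(p-c)/40).round(2));c=p
E
python3 - <<'E'
from w import *
a=fp(149.5,15);rows([[*a,246],[*a,126]]+[[*fp(t),126] for t in(149.5,139.5,129.5,119.5,109.5,99.5,89.5,79.5,69.5)])
E
```

```text
[458. 209. 246.] units [-9.92 -9.1   0.03]
[458. 209. 126.] units [0.   0.01 3.  ]
[466. 222. 126.] units [-0.11  0.36 -0.  ]
[470. 236. 126.] units [-0.02  0.38 -0.  ]
[478. 250. 126.] units [-0.09  0.38 -0.  ]
[487. 263. 126.] units [-0.17  0.37 -0.  ]
[500. 273. 126.] units [-0.24  0.34 -0.  ]
[515. 282. 126.] units [-0.31  0.29 -0.  ]
[531. 287. 126.] units [-0.37  0.23 -0.  ]
[549. 289. 126.] units [-0.41  0.15 -0.  ]
[563. 289. 126.] units [-0.35  0.08 -0.  ]
```

```bash
python3 -m pendant '[[0,-0.7,-0.65,0,0],[0,-0.7,-0.65,0,0],[0,-0.7,-0.65,0,0],[0,-0.7,-0.65,0,0],[0,-0.7,-0.65,0,0],[0,-0.7,-0.65,0,0],[0,-0.7,-0.65,0,0],[0,-0.7,-0.65,0,0],[0,-0.7,-0.65,0,0],[0,-0.7,-0.65,0,0],[0,-0.7,-0.65,0,0],[0,-0.7,-0.65,0,0],[0,-0.7,-0.65,0,0],[0,-0.7,-0.65,0,0],[0,-0.1,0,0,0],[0,0,0,0,0]]'; python3 -c "
from w import *
a=fp(149.5,15);rows([[*a,126]])
im=grab('top')[0];cv2.imwrite('pics/t1.png',im[200:420,60:360,::-1])"
```

```text
time: 2.1
tcp_pos: [457.6, 209.9, 247.2]
tool_rot: [[-0.972, 0.234, -0.001], [0.234, 0.972, 0.0], [0.001, 0.0, -1.0]]
contact_force: [0.4, 0.6, -0.3]
opening: 0.4
finger_force: 0.0
[458. 209. 126.] units [-0.03 -0.02  3.03]
```

View pics/t1.png

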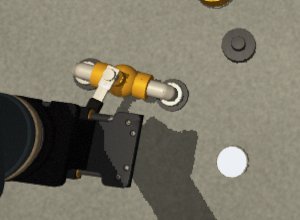

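The arm is where I planned it, hovering over the sleeve (gripper body at crop (115,150), handle's steel part at (103,90)). Next I lower the fingers and check the force.

```bash
python3 -m pendant '[[0,0,0,0.75,0],[0,0,0,0.75,0],[0,0,0,0.75,0],[0,0,0,0.75,0],[0,0,0,0,0]]'; python3 -m pendant '[[0,-0.11,0.36,0,0],[0,-0.02,0.38,0,0],[0,-0.09,0.38,0,0],[0,0,0,0,0]]'
```

```text
time: 2.78
tcp_pos: [455.6, 210.0, 125.7]
tool_rot: [[-0.973, 0.232, -0.005], [0.232, 0.973, -0.002], [0.004, -0.003, -1.0]]
contact_force: [0.5, -0.0, 0.1]
opening: 0.1
finger_force: 0.0
time: 3.28
tcp_pos: [477.7, 253.2, 128.0]
tool_rot: [[-0.973, 0.233, 0.001], [0.233, 0.973, 0.002], [-0.001, 0.002, -1.0]]
contact_force: [-0.7, -1.5, -0.0]
opening: 0.4
finger_force: 0.0
```

Contact is about 1.7 N, the value expected. I carry on along the arc, slowing towards the end.

```bash
python3 -m pendant '[[0,-0.17,0.37,0,0],[0,-0.24,0.34,0,0],[0,-0.31,0.29,0,0],[0,-0.37,0.23,0,0],[0,0,0,0,0]]'; python3 -m pendant '[[0,-0.3,0.1,0,0],[0,-0.2,0.05,0,0],[0,-0.1,0.02,0,0],[0,0,0,0,0]]'; python3 -c "
from w import *
im,P,*_=grab('side');cv2.imwrite('pics/s2.png',im[200:480,150:500,::-1])"
```

```text
time: 3.9
tcp_pos: [532.0, 289.4, 127.4]
tool_rot: [[-0.972, 0.235, 0.001], [0.235, 0.972, 0.001], [-0.001, 0.001, -1.0]]
contact_force: [-0.7, -0.2, -0.1]
opening: 0.4
finger_force: 0.0
time: 4.4
tcp_pos: [556.4, 289.5, 127.6]
tool_rot: [[-0.972, 0.235, 0.001], [0.235, 0.972, 0.001], [-0.001, 0.001, -1.0]]
contact_force: [0.3, -0.2, 0.2]
opening: 0.4
finger_force: 0.0
```

View pics/s2.png

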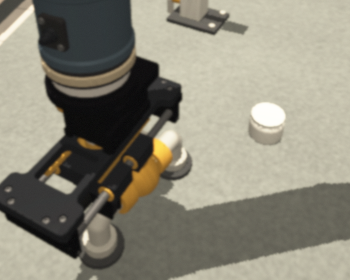

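The gripper hides the handle (its jaws run from about (90,215) to (180,120)). I push on in small steps until the stop shows as force.

```bash
for i in 1 2 3 4; do case $i in *) python3 -m pendant '[[0,-0.12,0.03,0,0],[0,0,0,0,0]]' | egrep 'tcp|contact';; esac; done
```

```text
tcp_pos: [560.8, 289.7, 127.6]
contact_force: [-1.9, 0.4, 1.1]
tcp_pos: [561.3, 289.9, 127.1]
contact_force: [-10.9, -1.8, 7.5]
tcp_pos: [561.8, 290.2, 126.7]
contact_force: [-21.6, -3.4, 13.9]
tcp_pos: [562.2, 290.6, 126.2]
contact_force: [-30.1, -2.8, 18.6]
```

The stop is firm at x≈561, against 563 predicted. I back off, lift and look.

```bash
python3 -m pendant '[[0,0.4,0,0,0],[0,0.6,0,0,0],[0,0.2,0,-0.9,0],[0,0,0,-0.9,0],[0,0,0,-0.9,0],[0,0.4,-0.9,0,0],[0,0.3,-0.9,0,0],[0,0,-0.9,0,0],[0,0,-0.9,0,0],[0,0,-0.9,0,0],[0,0,-0.9,0,0],[0,0,0,0,0]]'
python3 - <<'E'
from m import *
for n in("top","side"):
    im,P,*_=grab(n);cv2.imwrite(f"pics/{n}3.png",im[:,:,::-1])
    comps(n+" sleeve",im,P,(105,140),(470,700,180,400))
    comps(n+" pad",im,P,(110,165),(250,700,-450,-150))
E
```

```text
time: 6.95
tcp_pos: [451.5, 94.8, 236.1]
tool_rot: [[-0.971, 0.24, 0.002], [0.24, 0.971, 0.0], [-0.002, 0.001, -1.0]]
contact_force: [-0.1, 0.7, 0.3]
opening: 0.3
finger_force: 0.0
top sleeve 534 mean [581.1 279.6 127.4] rect [579.3 276.7] [71.7 19.6] 69.9 z5-95 [125.  127.4 129.5]
top pad 786 mean [ 496.  -230.1  143.1] rect [ 497.7 -231.4] [36.  50.1] 76.5 z5-95 [133.5 143.6 151.2]
side sleeve 1330 mean [577.6 283.8 126. ] rect [578.5 280.4] [72.1 19.3] 70.4 z5-95 [118.9 127.2 128.7]
side pad few 0
```

View pics/top3.png

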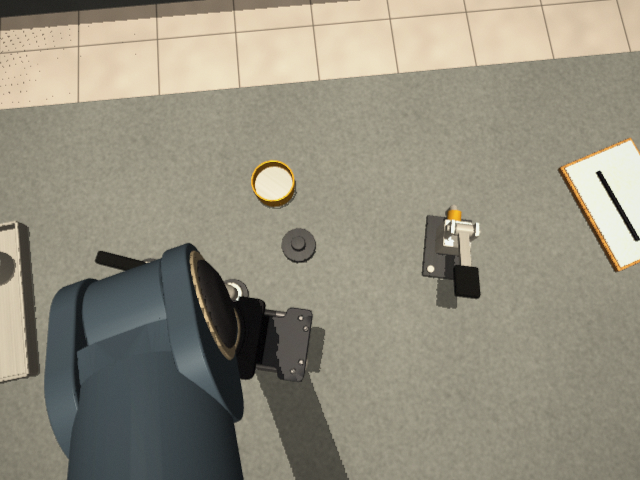

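The handle now points along 70°, in line with the pipe (69–70°); in the picture its sleeve lies at (120,260), and the bystanders have not moved. Next is the lever.

```bash
python3 -c "
from w import *
rows([[490,-229,236],[490,-229,160],[490,-229,131]])"
```

```text
[ 490. -229.  236.] units [-2.85 -7.72 -0.  ]
[ 490. -229.  160.] units [ 0.  -0.   1.9]
[ 490. -229.  131.] units [ 0.   -0.    0.72]
```

```bash
python3 -m pendant '[[0,-0.3,-0.85,0,0],[0,-0.3,-0.85,0,0],[0,-0.3,-0.85,0,0],[0,-0.3,-0.85,0,0],[0,-0.3,-0.85,0,0],[0,-0.3,-0.85,0,0],[0,-0.35,-0.85,0,0],[0,-0.35,-0.85,0,0],[0,-0.35,-0.92,0,0],[0,0,0,0.7,0],[0,0,0,0.7,0],[0,0,0,0,0]]'; python3 -c "
from w import *
rows([[490,-229,131]])"
```

```text
time: 8.55
tcp_pos: [489.9, -228.2, 178.0]
tool_rot: [[-0.973, 0.233, -0.003], [0.233, 0.973, 0.0], [0.003, -0.0, -1.0]]
contact_force: [1.2, -1.2, 0.6]
opening: 0.5
finger_force: 0.0
[ 490. -229.  131.] units [-0.01 -0.02  1.17]
```

```bash
python3 -m pendant '[[0,0,0,0.25,0],[0,0,0,0.25,0],[0,0,0,0.25,0],[0,0,0,0.2,0],[0,0,0,0.1,0],[0,0,0,0,0],[0,0,0,0,0]]';  python3 - <<'E'
from m import *
for n in("top","side"):
    im,P,*_=grab(n);cv2.imwrite(f"pics/{n}4.png",im[100:260,240:480,::-1] if n=="side" else im[:,:,::-1])
    np.save(n+"4.npy",P)
    comps(n+" pad",im,P,(80,125),(440,530,-290,-180))
E
python3 -c "
import cv2;cv2.imwrite('pics/s4b.png',cv2.resize(cv2.imread('pics/side4.png'),None,fx=3,fy=3,interpolation=2))"
```

```text
time: 9.43
tcp_pos: [487.8, -229.0, 137.4]
tool_rot: [[-0.972, 0.235, -0.003], [0.235, 0.972, 0.002], [0.004, 0.001, -1.0]]
contact_force: [-4.2, 1.8, 6.8]
opening: 0.1
finger_force: 3.2
top pad 66 mean [ 500.9 -215.7  108.3] rect [ 492.2 -213.9] [ 4.3 48.6] 78.7 z5-95 [102.9 109.  112.5]
side pad 309 mean [ 487.9 -219.4  112. ] rect [ 488.  -226.2] [34.4 49.4] 72.9 z5-95 [103.9 111.2 122.7]
```

View pics/s4b.png

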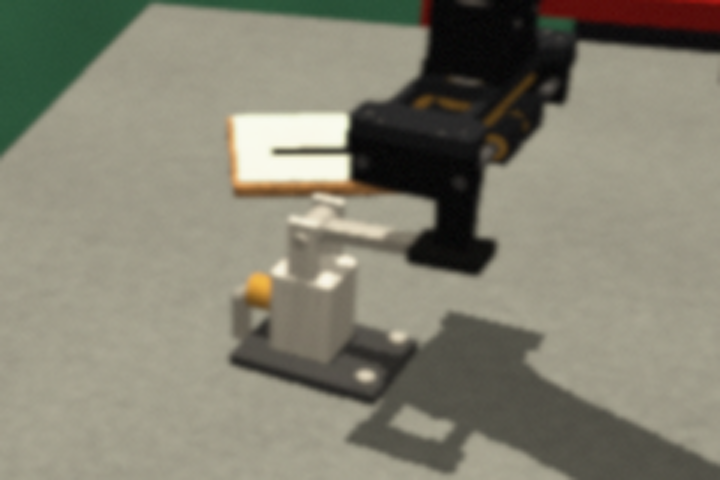

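The closed fingers rest on the pad at about (450,250) and the lever is nearly level. I lower a little more and measure the pad's slope from depth.

```bash
cat > sl.py <<'E'
from m import *
H=np.array([580.8,-250.]);d=np.array([-.972,.235]);e=np.array([.235,.972])
def fit(n,P,im):
    q=P.reshape(-1,3);c=im.reshape(-1,3).max(1);s=(q[:,:2]-H)@d;w=(q[:,:2]-H)@e
    m=(c<70)&(s>72)&(s<118)&(abs(w)<16)&(q[:,2]>85)&(q[:,2]<118);m2=(c>80)&(s>20)&(s<68)&(abs(w)<9)&(q[:,2]>85)
    for nm,k in(("pad",m),("lever",m2)):
        if k.sum()>15:
            x,z=s[k],q[k,2]
            for _ in range(4):
                f=np.polyfit(x,z,1);r=z-np.polyval(f,x);g=abs(r)<max(1.5,2*np.median(abs(r)));x,z=x[g],z[g]
            print(n,nm,len(x),"slope",f[0].round(3),"z at 95",np.polyval(f,95).round(1),"z at 45",np.polyval(f,45).round(1))
for n in("top","side"):
    im,P,*_=grab(n);fit(n,P,im)
E
python3 sl.py; python3 -m pendant '[[0,0,0,0.08,0],[0,0,0,0.07,0],[0,0,0,0,0],[0,0,0,0,0]]'|egrep 'tcp|contact';python3 sl.py
```

```text
top pad 31 slope 0.026 z at 95 109.6 z at 45 108.3
top lever 68 slope 8.368 z at 95 689.7 z at 45 271.3
side pad 118 slope 0.062 z at 95 111.5 z at 45 108.4
side lever 99 slope 0.072 z at 95 110.7 z at 45 107.1
tcp_pos: [487.8, -229.0, 131.5]
contact_force: [-5.5, 1.1, 7.9]
top pad 38 slope 0.047 z at 95 105.6 z at 45 103.2
top lever 69 slope 8.37 z at 95 682.7 z at 45 264.2
side pad 121 slope 0.001 z at 95 106.0 z at 45 106.0
side lever 100 slope 0.001 z at 95 104.5 z at 45 104.5
```

The side view gives a slope of 0.001 and a pad height of 106.0 mm, so the lever is level. I let it settle, check that it holds and hand in.

```bash
python3 -m pendant '[[0,0,0,0,0],[0,0,0,0,0],[0,0,0,0,0],[0,0,0,0,0],[0,0,0,0,0],[0,0,0,0,0]]'|egrep 'tcp|contact|time';python3 sl.py|grep side
python3 - <<'E'
from m import *
for n in("top","side"):
    im,P,*_=grab(n);comps(n+" sleeve",im,P,(105,140),(470,700,180,400))
print(bot.sign_off())
E
```

```text
time: 10.98
tcp_pos: [487.8, -229.1, 131.6]
contact_force: [-5.5, 1.5, 7.6]
side pad 125 slope 0.0 z at 95 106.0 z at 45 106.0
side lever 98 slope 0.008 z at 95 104.8 z at 45 104.4
top sleeve 630 mean [578.7 275.2 127.3] rect [579.2 275.9] [73.1 19.9] 69.6 z5-95 [124.4 127.4 129.6]
side sleeve 1353 mean [577.8 283.9 126. ] rect [578.4 280. ] [71.4 19.2] 70.2 z5-95 [119.1 127.2 128.8]
the job is handed in; nothing more can be done
None
```

The valve was opened to its stop, in line with its pipe, and then the bleed lever was pressed level (pad at 106 mm), never near its bottom stop; I handed in at about 11 s with the arm still holding it, and the sieve, tin and weight were never touched.

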